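# Clear the kitchen counter into the three trays

## Task

Sort the mixed things on the kitchen counter into the trays where they belong: both spice jars into the dark wooden spice tray, the scrubbing brush and the bar of soap into the mint-green sink tray, and the empty tin into the blue recycling tray. Set each one gently down flat on its tray's floor, without dropping it: jars and tin upright, brush bristles down, soap lying flat as it was. Leave the egg cup and the terracotta bowl standing where they are.

Things in the scene. Friction and masses are not known exactly. Their poses are not given: they have to be found in the camera images.
- jar_red_mid (a point): Glass spice jar with a flat RED lid and red-brown contents, round, 44 mm in diameter and 60 mm tall (lid: top 15 mm, 43 mm in diameter), standing upright, loose. The point is its centre, 30 mm above its underside; z is up along the jar. Belongs in the spice tray.
- jar_green_mid (a point): Glass spice jar with a flat GREEN lid and olive-green contents, same size as the other: 44 mm in diameter, 60 mm tall, upright, loose. The point is its centre, 30 mm above its underside; z up along the jar. Belongs in the spice tray.
- brush_mid (a point): Wooden scrubbing brush lying bristles down, loose: 80 mm long (its x axis), 42 mm wide (its y axis), 50 mm tall. The upper 26 mm is the rounded brown wooden block, the lower 24 mm the stiff cream bristles (72 x 35 mm). The point is its centre, 25 mm above its underside; z up. Belongs in the sink tray.
- soap_mid (a point): Yellow bar of household soap, hard, lying flat, loose: 70 mm long (its x axis), 46 mm wide (its y axis), 42 mm tall. The point is its centre, 21 mm above its underside; z up. Belongs in the sink tray.
- tin_mid (a point): Empty steel food tin with a cream label, open at the top, standing upright, loose: 56 mm in diameter, 60 mm tall, walls 2.5 mm. The point is its centre, 30 mm above its underside; z up along the tin. Belongs in the recycling tray.
- spice_tray: Dark brown wooden spice tray, fixed to the counter, open above. 130 mm (its x axis) by 190 mm (its y axis) outside, 24 mm tall, walls and floor 5 mm thick (inside 120 x 180 mm, inner floor 5 mm above the counter). The origin is the centre of its underside, on the counter; z up.
- sink_tray: Mint-green plastic sink tray for the washing-up things, fixed to the counter, open above. 130 mm (its x axis) by 190 mm (its y axis) outside, 24 mm tall, walls and floor 5 mm thick (inside 120 x 180 mm, inner floor 5 mm above the counter). The origin is the centre of its underside, on the counter; z up.
- recycling_tray: Blue plastic recycling tray, fixed to the counter, open above. 130 mm (its x axis) by 190 mm (its y axis) outside, 24 mm tall, walls and floor 5 mm thick (inside 120 x 180 mm, inner floor 5 mm above the counter). The origin is the centre of its underside, on the counter; z up.
- eggcup_mid (a point): Blue china egg cup, 58 mm tall, 48 mm across the rim, loose, standing among the things; not to be moved. The point is its centre, 29 mm above its underside.
- ramekin_mid (a point): Small round terracotta (orange-brown) bowl, 45 mm tall, 76 mm across the rim, loose, standing among the things; not to be moved. The point is its centre, 22.5 mm above its underside.

How it is judged (in metres and radians):
At the end, for the whole second after the job is handed in: Jars in the spice tray, brush and soap in the sink tray, tin in the recycling tray, each flat on that floor, right way up (height within 5 mm, tilt under 0.12 rad), let go and at rest (under 0.02 m/s); egg cup and terracotta bowl upright (0.2 rad), within 30 mm of their start (x of jar_red_mid in the frame of spice_tray between -0.055 and 0.055 m and y of jar_red_mid in the frame of spice_tray between -0.085 and 0.085 m and z of jar_red_mid in the frame of spice_tray between 0.03 and 0.04 m and angle between each of jar_red_mid, jar_green_mid, brush_mid, soap_mid, tin_mid's own z axis and vertical below 0.12 rad and contact force between each of jar_red, jar_green, brush, soap, tin and the fingers below 0.1 N and linear speed of each of jar_red, jar_green, brush, soap, tin below 0.02 m/s and x of jar_green_mid in the frame of spice_tray between -0.055 and 0.055 m and y of jar_green_mid in the frame of spice_tray between -0.085 and 0.085 m and z of jar_green_mid in the frame of spice_tray between 0.03 and 0.04 m and x of brush_mid in the frame of sink_tray between -0.055 and 0.055 m and y of brush_mid in the frame of sink_tray between -0.085 and 0.085 m and z of brush_mid in the frame of sink_tray between 0.025 and 0.035 m and x of soap_mid in the frame of sink_tray between -0.055 and 0.055 m and y of soap_mid in the frame of sink_tray between -0.085 and 0.085 m and z of soap_mid in the frame of sink_tray between 0.021 and 0.031 m and x of tin_mid in the frame of recycling_tray between -0.055 and 0.055 m and y of tin_mid in the frame of recycling_tray between -0.085 and 0.085 m and z of tin_mid in the frame of recycling_tray between 0.03 and 0.04 m and distance of each of eggcup_mid, ramekin_mid from where it was at the start of the episode below 0.03 m and angle between each of eggcup_mid, ramekin_mid's own z axis and vertical below 0.2 rad); the robot touches nothing.
It fails at once if the egg cup or the terracotta bowl is pushed more than 30 mm or tipped (distance of any of eggcup_mid, ramekin_mid from where it was at the start of the episode above 0.03 m or angle between any of eggcup_mid, ramekin_mid's own z axis and vertical above 0.5 rad).
It fails at once if a thing is dropped or thrown (it moves faster than 0.7 m/s, as after a fall of 25 mm, while out of the fingers) ((contact force between jar_red and the fingers below 0.05 N and linear speed of jar_red above 0.7 m/s) or (contact force between jar_green and the fingers below 0.05 N and linear speed of jar_green above 0.7 m/s) or (contact force between brush and the fingers below 0.05 N and linear speed of brush above 0.7 m/s) or (contact force between soap and the fingers below 0.05 N and linear speed of soap above 0.7 m/s) or (contact force between tin and the fingers below 0.05 N and linear speed of tin above 0.7 m/s)).
It also fails if it takes over 120 s, if anything falls off the work surface, if the arm or the gripper's body presses on something with over 40 N, if the wrist force passes 120 N, or if a joint passes its speed limit or range.

## Robot

A 6-joint arm with a two-finger parallel gripper is mounted at the origin on the work surface. World frame = base frame: x ahead of the robot, y to its left, z up, the work surface at z = 0. Lengths are in mm, angles in rad, forces in N, time in s.
With the tool pointing down it reaches from about 400 to 925 mm from the base axis. Payload 12.5 kg.
Tool frame: the origin (TCP) lies on the front face of the gripper's body, between the roots of the fingers; the fingertips stand 78 mm ahead of it and the grasp point (between the pads) lies 59 mm ahead of it (env.nose_length is the distance from the TCP to the fingertips, in mm); z points along the fingers, y is the line along which they close (so a half turn about z gives the same grasp; the last joint's range is limited). The gripper opens to 95 mm and grips with 3 to 60 N. Pads are 20 mm wide; open, the fingers measure 119 mm over their backs; the gripper's body (75 mm by 180 mm) begins 59 mm behind the grasp point.
Start: joints at [1.004, 0.491, 1.559, -0, 1.092, -0.106], TCP at [277.899, 559.831, 292.261] pointing down, gripper open.
Joint ranges: [-3.1, 3.1], [-0.84, 2.19], [0.05, 2.79], [-1.13, 4.28], [0.06, 2.93], [-2.69, 2.69]. Speed limits (rad/s): [2.22, 2.22, 2.79, 3.14, 3.14, 3.14].

## Interface

Orientations are given as [roll, pitch, yaw] about the fixed x, y, z axes, in that order (R = Rz(yaw) Ry(pitch) Rx(roll)).
In Python, from cell import env gives the robot as it stands.
- The arm moves only by the tool jog_arm, never from a script. Its argument "motion" is a list of rows, each a list of 7 numbers: the turn, a rotation vector about the tool's x, y, z in degrees, then the shift along the tool's x, y, z in mm, then the finger opening in mm, from 0 to 95.1. In form: [[wx, wy, wz, x, y, z, hand], ...]. A call has 1 to 10 rows; each row shifts and turns the commanded pose from where the row before left it, along the tool's axes as they then stand; what a row does not reach is not made up. A row lasts 1/8 s, in which the tool goes at most 62.5 mm and 10.7 degrees, less where a joint would pass 70% of its speed; a pose out of reach is approached as far as the arm can. A call is refused whole if a number of a shift passes 62.5 or a number of a turn 10.7, either way. A call with a gripper value outside its range is refused whole. The fingers move at their own pace and stop on an object; the grip force is fixed at half the most. Time passes only in rows, so rows that do not move let the fingers close. It gives the time, the measured TCP pose, the force, the opening and the grip force at its end, in the units of the state.
- env.state(): the state, without advancing time (a new reading comes with each control period).
- env.read_camera(name): name is "scene" or "side" or "wrist"; returns a dict with "color" (480x640x3 uint8, red, green, blue), "z_map" (480x640 float32, mm along the optical axis (not along the pixel's ray), 0 where there is no reading), "camera_matrix" (3x3 intrinsics, pixels), "world_to_cam" (4x4, takes a point from world to camera coordinates). Camera axes: x right, y up, looking along -z (the intrinsics and any distortion apply to the point x, -y, -z); pixel columns grow to the right and rows downward; lengths in mm; the calibration is good to about 2 mm. A picture is of the moment at which its call begins.
- env.job_done(): hands the job in; it is judged then, once.
Trained networks look in the newest picture that a camera, given by its name, has taken for a name from the list of things; names that differ only in an ending like _2 or _b are one class to them, and where a whole thing is asked for, a point or a joint stands for the part that bears it (a point fixed in the world has none). Each returns a list of dicts, best first, with "score" (0 to 1); they miss things now and then, are a little off and sometimes report something else, mostly with a low value. They report only what shows in the picture. A call takes as long as a camera call.
- env.recognise(camera, thing): "location" ([column, row] in pixels, amid what is visible of it).
The state is a dict: "t": time; "joints": joint angles; "qvel": joint speeds; "tau": joint torques, N m; "eef_pos": TCP position; "tcp_rot": TCP orientation; "ft_force": force on the tool from outside, world axes, zero at the start; "moment": the same for the moment, N m; "opening": opening from 0.0 (shut) to 1.0 (fully open); "grip_force": force on a finger pad.
Only numpy, scipy, OpenCV 4.12 (cv2) and the standard library are available. Lean on these libraries where they do the work, as an engineer would, in place of code of your own. Each camera call takes 0.05 s, during which the arm holds its last target. There are 200 camera calls.

## Working session

There is one attempt and no reset: what is moved stays moved. The work goes in short steps, Python scripts to look and compute and a tool call to move; the robot and the scene stay as the last step left them, time stands still between calls to the robot, and variables do not carry over. Pictures are saved under pics/ and viewed, at most 14 in all, crops included, and the job is handed in when it is done.

Besides the shell and the picture viewer there is one more tool, called after "Emit:" in YAML: its name, and indented under it one key for each argument. jog_arm: Moves the arm, as the interface text tells. Its arguments: {"type":"object","properties":{"motion":{"type":"array"}},"required":["motion"]}

```bash
mkdir -p pics; ls; cat > h.py <<'E'
import numpy as np, cv2
from cell import env
from scipy.spatial.transform import Rotation as R
def save(c,name): cv2.imwrite(f'pics/{name}.png',c['color'][:,:,::-1])
def cloud(c):
    K=np.array(c['camera_matrix']);z=c['z_map'].astype(float)
    v,u=np.mgrid[0:480,0:640]
    X=(u-K[0,2])/K[0,0]*z;Y=-(v-K[1,2])/K[1,1]*z
    P=np.stack([X,Y,-z,np.ones_like(z)],-1)
    W=P@np.linalg.inv(np.array(c['world_to_cam'])).T
    W=W[...,:3];W[z==0]=np.nan
    return W
E
python3 - <<'E'
from h import *
s=env.state();print(s)
for n in ['scene','side','wrist']:
    c=env.read_camera(n);save(c,n+'0');np.savez(f'{n}0.npz',**c);W=cloud(c)
    print(n,np.linalg.inv(c['world_to_cam'])[:3,3].round(),)
    for t in ['jar_red_mid','jar_green_mid','brush_mid','soap_mid','tin_mid','spice_tray','sink_tray','recycling_tray','eggcup_mid','ramekin_mid']:
        for d in env.recognise(n,t)[:2]:
            x,y=map(int,d['location']);print(t,round(d['score'],2),(x,y),W[min(y,479),min(x,639)].round())
E
```

```text
pics
{'t': 0.0, 'joints': array([ 1.00436372e+00,  4.91528182e-01,  1.55945566e+00,  2.17649737e-06,
        1.09169853e+00, -1.05627065e-01]), 'qvel': array([-4.36573554e-04,  2.94112597e-04, -1.67637031e-05, -1.24843167e-03,
       -1.03274853e-03, -1.62984782e-03]), 'tau': array([-3.39890736e-03, -6.12636065e+01, -2.58174419e+01,  6.91151619e-02,
        4.82896809e-02, -1.18875128e-04]), 'eef_pos': array([277.82502931, 559.67342921, 291.67905844]), 'tcp_rot': array([-3.14050921e+00, -1.16809257e-04,  2.68078604e+00]), 'ft_force': array([-0.16717639,  0.20284126, -0.26106902]), 'moment': array([-0.02011417, -0.01774214,  0.01413658]), 'grip_force': 0.0, 'opening': 0.9953474730144184}
scene [1108.  582.  602.]
jar_red_mid 0.68 (337, 245) [478.   7.  48.]
jar_green_mid 0.8 (249, 185) [ 425. -310.   39.]
brush_mid 0.67 (403, 260) [443. 130.  56.]
brush_mid 0.58 (313, 221) [440. -94.  41.]
soap_mid 0.69 (268, 210) [ 472. -192.   41.]
tin_mid 0.96 (513, 317) [443. 339.  51.]
spice_tray 0.91 (270, 296) [628. -12.   4.]
sink_tray 0.85 (386, 366) [619. 237.   4.]
recycling_tray 0.76 (192, 240) [ 616. -261.    3.]
eggcup_mid 0.8 (401, 261) [444. 126.  53.]
ramekin_mid 0.9 (440, 301) [446. 214.  14.]
side [ 449. -631.  786.]
jar_red_mid 0.76 (276, 251) [457. -28.  58.]
jar_green_mid 0.63 (272, 397) [ 412. -342.   59.]
brush_mid 0.86 (263, 294) [ 418. -127.   50.]
soap_mid 0.61 (289, 338) [ 455. -229.   41.]
tin_mid 0.72 (244, 158) [413. 301.  59.]
spice_tray 0.93 (350, 248) [626. -11.   7.]
spice_tray 0.47 (273, 398) [ 413. -343.   58.]
sink_tray 0.97 (327, 179) [622. 238.   3.]
recycling_tray 0.62 (276, 251) [457. -28.  58.]
recycling_tray 0.56 (376, 345) [ 620. -257.    5.]
eggcup_mid 0.76 (253, 213) [417. 113.  41.]
ramekin_mid 0.7 (268, 178) [467. 252.  23.]
wrist [204. 596. 384.]
tin_mid 0.72 (185, 435) [406. 354.  53.]
```

View images.

View pics/scene0.png

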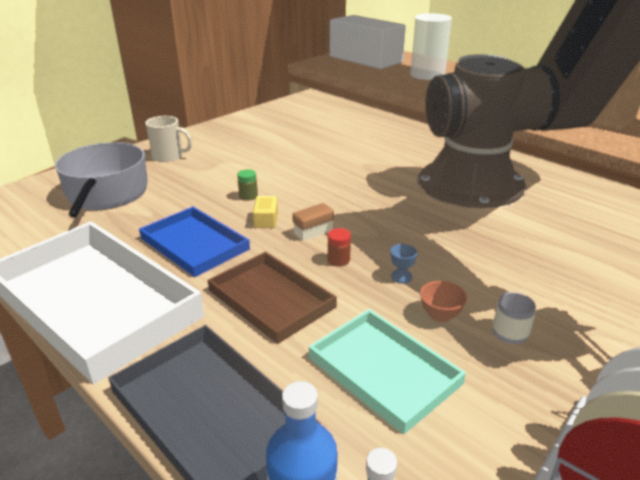

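View pics/side0.png

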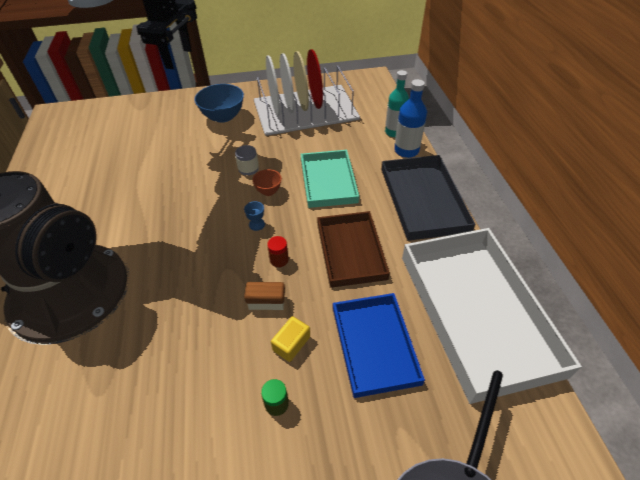

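```bash
cat > m.py <<'E'
from h import *
# height map clusters from saved pictures: points >18mm
def clusters(pts):
    # 2mm grid top-down max height
    g=np.zeros((300,500),np.float32);col=g.copy()
    i=((pts[:,0]-250)/2).astype(int);j=((pts[:,1]+500)/2).astype(int)
    ok=(i>=0)&(i<300)&(j>=0)&(j<500)
    np.maximum.at(g,(i[ok],j[ok]),pts[ok,2]);return g
if __name__=='__main__':
    for n in ['scene','side']:
        c=dict(np.load(n+'0.npz'));W=cloud(c);P=W.reshape(-1,3);P=P[np.isfinite(P).all(1)]
        q=P[(abs(P[:,2])<12)&(P[:,0]>300)&(P[:,0]<750)&(abs(P[:,1])<400)];print(n,'floor z med',np.median(q[:,2]))
        Q=P[(P[:,2]>32)&(P[:,2]<75)&(P[:,0]>300)&(P[:,0]<560)&(abs(P[:,1])<450)]
        g=clusters(Q);m=cv2.morphologyEx((g>0).astype(np.uint8),cv2.MORPH_CLOSE,np.ones((3,3)))
        k,l,st,ce=cv2.connectedComponentsWithStats(m)
        for a in range(1,k):
            if st[a,4]<60: continue
            ii,jj=np.nonzero(l==a);pp=np.c_[ii*2+251,jj*2-499].astype(np.float32)
            top=g[l==a].max();tm=g[ii,jj]>top-6
            r=cv2.minAreaRect(pp[tm]);cc=cv2.minEnclosingCircle(pp[tm])
            print(n,'all c',pp.mean(0).round(),'ztop',top.round(),'x',pp[:,0].min(),pp[:,0].max(),'y',pp[:,1].min(),pp[:,1].max(),'top rect',np.round(r[0]),np.round(r[1]),round(r[2]),'circ',np.round(cc[0]),round(cc[1]))
        T=P[(P[:,2]>16)&(P[:,2]<27)&(P[:,0]>535)&(P[:,0]<720)&(abs(P[:,1])<450)]
        g=clusters(T);m=cv2.morphologyEx((g>0).astype(np.uint8),cv2.MORPH_CLOSE,np.ones((5,5)))
        k,l,st,ce=cv2.connectedComponentsWithStats(m)
        for a in range(1,k):
            if st[a,4]<100: continue
            ii,jj=np.nonzero(l==a);pp=np.c_[ii*2+251,jj*2-499].astype(np.float32)
            print('tray',cv2.minAreaRect(pp))
E
python3 m.py
```

```text
scene floor z med -0.031167183032948742
scene all c [ 425. -110.] ztop 52.0 x 383.0 467.0 y -139.0 -85.0 top rect [ 423. -112.] [44. 80.] 79 circ [ 424. -111.] 42
scene all c [420. 331.] ztop 62.0 x 391.0 449.0 y 303.0 359.0 top rect [420. 331.] [57. 56.] 53 circ [420. 330.] 30
scene all c [ 419. -326.] ztop 62.0 x 395.0 441.0 y -349.0 -305.0 top rect [ 418. -326.] [44. 40.] 45 circ [ 417. -327.] 23
scene all c [421. 114.] ztop 60.0 x 399.0 447.0 y 93.0 139.0 top rect [423. 116.] [46. 48.] 90 circ [424. 115.] 25
scene all c [ 462. -214.] ztop 45.0 x 425.0 499.0 y -255.0 -175.0 top rect [ 462. -214.] [70. 46.] 43 circ [ 462. -214.] 39
scene all c [461. 225.] ztop 47.0 x 427.0 501.0 y 189.0 265.0 top rect [464. 227.] [76. 74.] 90 circ [465. 226.] 40
scene all c [464.  -3.] ztop 62.0 x 441.0 487.0 y -27.0 19.0 top rect [463.  -4.] [42. 42.] 22 circ [465.  -4.] 24
tray ((619.2288208007812, -249.55563354492188), (199.77444458007812, 133.44960021972656), 89.32596588134766)
tray ((625.5826416015625, 238.19528198242188), (194.14047241210938, 135.09390258789062), 86.72950744628906)
tray ((628
[... 511 characters left out ...]
4.] ztop 62.0 x 397.0 443.0 y 87.0 135.0 top rect [421. 111.] [48. 44.] 90 circ [419. 110.] 25
side all c [ 458. -222.] ztop 47.0 x 419.0 497.0 y -259.0 -183.0 top rect [ 457. -221.] [71. 45.] 45 circ [ 457. -221.] 40
side all c [460. 230.] ztop 49.0 x 425.0 497.0 y 185.0 265.0 top rect [461. 223.] [76. 72.] 90 circ [462. 223.] 40
side all c [460.  -9.] ztop 64.0 x 439.0 481.0 y -31.0 13.0 top rect [460.  -8.] [42. 41.] 27 circ [460.  -8.] 22
tray ((617.0, -252.0), (194.0, 132.0), 90.0)
tray ((623.3095703125, 235.2154541015625), (195.8987274169922, 131.69993591308594), 86.46771240234375)
tray ((626.3731689453125, -11.431404113769531), (194.47946166992188, 131.47998046875), 88.15238952636719)
```

The pictures and clouds agree: from right to left they show the green jar, soap, brush, red jar, egg cup, bowl and tin. Averaged positions in mm:
- **Things:** tin (418, 328), red jar (462, -6), green jar (416, -329), brush (421, -115) with its long axis at -11°, and soap (459, -218) with its long axis at 44°.
- **Trays:** spice (627, -10), sink (624, 237), recycling (618, -251).

I'm starting with the tin.

Emit:
jog_arm:
  motion:
    - [0,0,10.6,0,0,0,95]
    - [0,0,10.6,0,0,0,95]
    - [0,0,10.6,0,0,0,95]
    - [0,0,10.6,0,0,0,95]
    - [0,0,10.6,0,0,0,95]
    - [0,0,10.6,0,0,0,95]
    - [0,0,0,-50,30,0,95]
    - [0,0,0,-50,30,0,95]
    - [0,0,0,-50,30,20,95]
    - [0,0,0,-50,30,20,95]

```text
t: 2.9
eef_pos: [398.6, 358.3, 252.1]
tcp_rot: [3.141, -0.001, 1.571]
ft_force: [2.1, 0.0, 0.6]
opening: 1.001
grip_force: 0.0
```

```bash
cat > go.py <<'E'
# usage: go.py x y graspz yaw -> tool-frame turn and shift from the measured pose
import sys
from h import *
x,y,z,yaw=map(float,sys.argv[1:5])
s=env.state();p=s['eef_pos'];r=R.from_euler('xyz',s['tcp_rot'])
t=R.from_euler('xyz',[np.pi,0,np.radians(yaw)])
print('pose',p.round(1),np.degrees(s['tcp_rot']).round(1),'t',round(s['t'],2),'open',round(s['opening']*95.1,1),'F',s['ft_force'].round(1))
print('turn',np.degrees((r.inv()*t).as_rotvec()).round(1),'shift now-axes',r.inv().apply(np.array([x,y,z+59])-p).round(1),'after-turn',t.inv().apply(np.array([x,y,z+59])-p).round(1))
E
python3 go.py 418.5 328 32 90
```

```text
pose [398.6 358.3 252.1] [179.9  -0.   90. ] t 2.9 open 95.2 F [2.1 0.  0.6]
turn [ 0.1 -0.   0. ] shift now-axes [-30.4  19.7 161.1] after-turn [-30.3  19.9 161.1]
```

Emit:
jog_arm:
  motion:
    - [0,0,0,-30,20,20,95]
    - [0,0,0,0,0,50,95]
    - [0,0,0,0,0,50,95]
    - [0,0,0,0,0,30,95]
    - [0,0,0,0,0,11,95]
    - [0,0,0,0,0,0,45]
    - [0,0,0,0,0,0,45]
    - [0,0,0,0,0,0,45]
    - [0,0,0,0,0,0,45]

```text
t: 4.03
eef_pos: [418.1, 330.0, 91.9]
tcp_rot: [3.141, -0.001, 1.571]
ft_force: [-0.2, 0.1, 0.6]
opening: 0.634
grip_force: 0.0
```

Emit:
jog_arm:
  motion:
    - [0,0,0,0,0,0,45]
    - [0,0,0,0,0,0,45]
    - [0,0,0,0,0,0,45]

```text
t: 4.4
eef_pos: [418.0, 329.9, 91.8]
tcp_rot: [3.141, -0.0, 1.571]
ft_force: [-1.4, -0.4, 6.4]
opening: 0.593
grip_force: 30.0
```

Emit:
jog_arm:
  motion:
    - [0,0,0,0,0,-15,45]
    - [0,0,0,0,0,-40,45]
    - [0,0,0,0,0,-50,45]
    - [0,0,0,-20,7,-5,45]
    - [0,0,0,-40,14,0,45]
    - [0,0,0,-40,14,0,45]
    - [0,0,0,-40,14,0,45]
    - [0,0,0,-40,14,0,45]
    - [0,0,0,-40,14,0,45]
    - [0,0,0,-40,14,0,45]

```text
t: 5.65
eef_pos: [509.1, 68.5, 202.1]
tcp_rot: [3.141, -0.0, 1.571]
ft_force: [-0.6, 1.0, 0.3]
opening: 0.595
grip_force: 30.0
```

Emit:
jog_arm:
  motion:
    - [0,0,0,-45,14,0,45]
    - [0,0,0,-45,14,0,45]
    - [0,0,0,-45,14,0,45]
    - [0,0,0,-45,14,0,45]
    - [0,0,0,-45,14,0,45]
    - [0,0,0,-45,14,0,45]
    - [0,0,0,-35,14,0,45]
    - [0,0,0,-16,11,0,45]
    - [0,0,0,0,0,0,45]

```text
t: 6.78
eef_pos: [617.9, -252.1, 201.6]
tcp_rot: [3.141, 0.0, 1.569]
ft_force: [-0.7, 1.1, -0.7]
opening: 0.594
grip_force: 30.0
```

```bash
python3 go.py 618 -251 37 90
```

```text
pose [ 617.9 -252.1  201.6] [180.    0.   89.9] t 6.78 open 56.4 F [-0.7  1.1 -0.7]
turn [ 0.   0.  -0.1] shift now-axes [1.100e+00 1.000e-01 1.056e+02] after-turn [1.100e+00 1.000e-01 1.056e+02]
```

Emit:
jog_arm:
  motion:
    - [0,0,0,0,0,35,45]
    - [0,0,0,0,0,40,45]
    - [0,0,0,0,0,20,45]
    - [0,0,0,0,0,6,45]
    - [0,0,0,0,0,2,45]
    - [0,0,0,0,0,1,45]
    - [0,0,0,0,0,0,45]

```text
t: 7.65
eef_pos: [618.1, -251.3, 98.0]
tcp_rot: [3.141, 0.0, 1.571]
ft_force: [1.4, -0.6, -0.3]
opening: 0.595
grip_force: 30.0
```

Emit:
jog_arm:
  motion:
    - [0,0,0,0,0,1,45]
    - [0,0,0,0,0,0.5,45]
    - [0,0,0,0,0,0,62]
    - [0,0,0,0,0,0,75]
    - [0,0,0,0,0,0,80]
    - [0,0,0,0,0,0,80]
    - [0,0,0,0,0,-10,80]
    - [0,0,0,0,0,-40,90]
    - [0,0,0,0,0,-50,95]
    - [0,0,0,-10,-25,0,95]

```text
t: 8.9
eef_pos: [594.5, -261.3, 200.3]
tcp_rot: [3.135, 0.004, 1.572]
ft_force: [-1.2, -0.9, -0.8]
opening: 0.996
grip_force: 0.0
```

Emit:
jog_arm:
  motion:
    - [0,0,0,-20,-45,0,95]
    - [0,0,0,-20,-45,0,95]
    - [0,0,0,-18,-45,0,95]
    - [0,0,0,-10,-40,0,95]
    - [0,0,0,0,0,0,95]

```text
t: 9.52
eef_pos: [416.0, -329.8, 196.6]
tcp_rot: [3.141, 0.0, 1.568]
ft_force: [1.0, -0.5, 0.3]
opening: 0.997
grip_force: 0.0
```

```bash
python3 go.py 416.5 -329 30 90; python3 - <<'E'
from h import *
c=env.read_camera('side');save(c,'side1')
W=cloud(c)
for t in ['tin_mid','jar_green_mid']:
    d=env.recognise('side',t)[0];x,y=map(int,d['location']);print(t,d,W[y,x].round())
E
```

```text
pose [ 416.  -329.8  196.6] [180.    0.   89.8] t 9.53 open 94.8 F [ 1.  -0.5  0.3]
turn [ 0.   0.  -0.2] shift now-axes [  0.8   0.5 107.6] after-turn [  0.8   0.5 107.6]
tin_mid {'location': [371.9, 334.5], 'score': 0.73} [ 616. -234.    8.]
jar_green_mid {'location': [272.0, 400.6], 'score': 0.8} [ 411. -347.   60.]
```

View pics/side1.png

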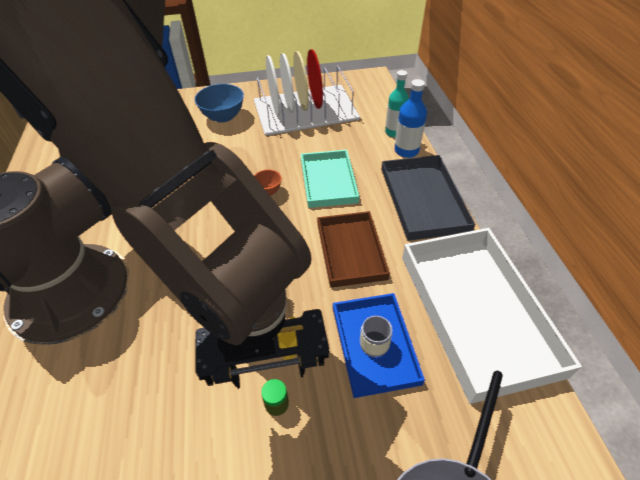

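The picture shows the tin standing upright in the blue tray at about (375, 335). The gripper is lined up over the green jar at (275, 397).

Emit:
jog_arm:
  motion:
    - [0,0,0,0.8,0.5,35,95]
    - [0,0,0,0,0,40,95]
    - [0,0,0,0,0,23,95]
    - [0,0,0,0,0,9,80]
    - [0,0,0,0,0,0,30]
    - [0,0,0,0,0,0,30]
    - [0,0,0,0,0,0,30]
    - [0,0,0,0,0,0,30]
    - [0,0,0,0,0,0,30]
    - [0,0,0,0,0,0,30]

```text
t: 10.92
eef_pos: [418.4, -328.4, 89.0]
tcp_rot: [3.141, 0.0, 1.571]
ft_force: [-1.5, 0.8, 5.5]
opening: 0.455
grip_force: 30.0
```

Emit:
jog_arm:
  motion:
    - [0,0,0,0,0,0,30]
    - [0,0,0,0,0,0,30]

```text
t: 11.18
eef_pos: [418.4, -328.4, 89.1]
tcp_rot: [3.141, 0.0, 1.571]
ft_force: [-1.1, 0.9, 5.9]
opening: 0.457
grip_force: 30.0
```

Emit:
jog_arm:
  motion:
    - [0,0,0,0,0,-15,30]
    - [0,0,0,0,0,-40,30]
    - [0,0,0,0,0,-50,30]
    - [0,0,0,20,14,0,30]
    - [0,0,0,40,30,0,30]
    - [0,0,0,40,30,0,30]
    - [0,0,0,40,30,0,30]
    - [0,0,0,40,30,0,30]
    - [0,0,0,40,30,0,30]
    - [0,0,0,35,30,0,30]

```text
t: 12.42
eef_pos: [613.1, -71.7, 194.6]
tcp_rot: [3.141, 0.0, 1.571]
ft_force: [0.7, -1.7, -1.8]
opening: 0.462
grip_force: 30.0
```

Emit:
jog_arm:
  motion:
    - [0,0,0,18,14,0,30]
    - [0,0,0,0,0,0,30]
    - [0,0,0,0,0,35,30]
    - [0,0,0,0,0,40,30]
    - [0,0,0,0,0,17,30]
    - [0,0,0,0,0,5,30]
    - [0,0,0,0,0,0,30]

```text
t: 13.3
eef_pos: [626.6, -55.8, 97.6]
tcp_rot: [3.141, 0.0, 1.57]
ft_force: [-0.6, 0.7, -1.5]
opening: 0.46
grip_force: 30.0
```

```bash
python3 go.py 627 -55 35.1 90
```

```text
pose [626.6 -55.8  97.6] [179.9   0.   90. ] t 13.3 open 43.7 F [-0.6  0.7 -1.5]
turn [ 0.1  0.  -0. ] shift now-axes [0.8 0.4 3.5] after-turn [0.8 0.4 3.5]
```

Emit:
jog_arm:
  motion:
    - [0,0,0,0,0,2,30]
    - [0,0,0,0,0,1.5,30]
    - [0,0,0,0,0,0,30]
    - [0,0,0,0,0,0,50]
    - [0,0,0,0,0,0,62]
    - [0,0,0,0,0,0,70]
    - [0,0,0,0,0,0,70]
    - [0,0,0,0,0,-10,75]
    - [0,0,0,0,0,-40,85]
    - [0,0,0,0,0,-50,95]

```text
t: 14.55
eef_pos: [626.1, -55.3, 194.2]
tcp_rot: [-3.14, -0.0, 1.571]
ft_force: [0.5, -0.4, 0.8]
opening: 0.941
grip_force: 0.0
```

Emit:
jog_arm:
  motion:
    - [0,0,0,13,-40,0,95]
    - [0,0,0,13,-45,0,95]
    - [0,0,0,13,-45,0,95]
    - [0,0,0,10,-35,0,95]
    - [0,0,0,0,0,0,95]

```text
t: 15.18
eef_pos: [459.8, -5.8, 194.1]
tcp_rot: [-3.142, -0.0, 1.571]
ft_force: [0.9, -0.6, 0.0]
opening: 0.999
grip_force: 0.0
```

```bash
python3 go.py 462 -6 30 90
```

```text
pose [459.8  -5.8 194.1] [-180.   -0.   90.] t 15.18 open 95.1 F [ 0.9 -0.6  0. ]
turn [-0. -0.  0.] shift now-axes [ -0.2   2.2 105.1] after-turn [ -0.2   2.2 105.1]
```

Emit:
jog_arm:
  motion:
    - [0,0,0,0,2,35,95]
    - [0,0,0,0,0,40,95]
    - [0,0,0,0,0,21,95]
    - [0,0,0,0,0,9,80]
    - [0,0,0,0,0,0,30]
    - [0,0,0,0,0,0,30]
    - [0,0,0,0,0,0,30]
    - [0,0,0,0,0,0,30]
    - [0,0,0,0,0,0,30]
    - [0,0,0,0,0,0,30]

```text
t: 16.42
eef_pos: [463.4, -6.4, 88.5]
tcp_rot: [3.141, -0.0, 1.571]
ft_force: [-0.9, 0.5, 5.9]
opening: 0.457
grip_force: 30.0
```

Emit:
jog_arm:
  motion:
    - [0,0,0,0,0,0,30]
    - [0,0,0,0,0,0,30]

```text
t: 16.68
eef_pos: [463.4, -6.4, 88.5]
tcp_rot: [3.141, -0.0, 1.571]
ft_force: [-1.4, 0.2, 5.9]
opening: 0.459
grip_force: 30.0
```

Emit:
jog_arm:
  motion:
    - [0,0,0,0,0,-15,30]
    - [0,0,0,0,0,-40,30]
    - [0,0,0,0,0,-50,30]
    - [0,0,0,5,20,0,30]
    - [0,0,0,10,40,0,30]
    - [0,0,0,10,40,0,30]
    - [0,0,0,10,40,0,30]
    - [0,0,0,6,23,0,30]
    - [0,0,0,0,0,0,30]
    - [0,0,0,0,0,35,30]

```text
t: 17.92
eef_pos: [626.4, 34.5, 159.5]
tcp_rot: [3.138, 0.0, 1.571]
ft_force: [0.6, 0.3, -1.8]
opening: 0.457
grip_force: 30.0
```

Emit:
jog_arm:
  motion:
    - [0,0,0,0,0,40,30]
    - [0,0,0,0,0,17,30]
    - [0,0,0,0,0,5,30]
    - [0,0,0,0,0,0,30]

```text
t: 18.42
eef_pos: [626.6, 34.6, 97.1]
tcp_rot: [3.141, -0.0, 1.571]
ft_force: [-0.8, -0.1, -0.7]
opening: 0.454
grip_force: 30.0
```

```bash
python3 go.py 627 35 34.5 90
```

```text
pose [626.6  34.6  97.1] [179.9  -0.   90. ] t 18.43 open 43.2 F [-0.8 -0.1 -0.7]
turn [ 0.1 -0.  -0. ] shift now-axes [0.4 0.4 3.6] after-turn [0.4 0.4 3.6]
```

Emit:
jog_arm:
  motion:
    - [0,0,0,0,0,2,30]
    - [0,0,0,0,0,1.5,30]
    - [0,0,0,0,0,0,30]
    - [0,0,0,0,0,0,50]
    - [0,0,0,0,0,0,62]
    - [0,0,0,0,0,0,70]
    - [0,0,0,0,0,0,70]
    - [0,0,0,0,0,-10,75]
    - [0,0,0,0,0,-40,80]
    - [0,0,0,0,0,-50,80]

```text
t: 19.68
eef_pos: [626.1, 34.6, 193.8]
tcp_rot: [-3.14, -0.0, 1.571]
ft_force: [1.4, -0.5, 1.1]
opening: 0.839
grip_force: 0.0
```

Emit:
jog_arm:
  motion:
    - [0,0,0,-25,-30,0,80]
    - [0,0,-10,-25,-30,0,80]
    - [0,0,-10,0,0,0,80]
    - [0,0,-10,0,0,0,80]
    - [0,0,-10,0,0,0,80]
    - [0,0,-10,0,0,0,80]
    - [0,0,-10,0,0,0,80]
    - [0,0,-10,0,0,0,80]
    - [0,0,-9,0,0,0,80]

```text
t: 20.8
eef_pos: [566.4, -15.4, 193.4]
tcp_rot: [3.141, 0.001, 2.955]
ft_force: [0.3, 0.4, -0.3]
opening: 0.841
grip_force: 0.0
```

```bash
python3 go.py 421.5 -114.5 34 169
```

```text
pose [566.4 -15.4 193.4] [180.    0.  169.3] t 20.8 open 80.0 F [ 0.3  0.4 -0.3]
turn [0.  0.  0.3] shift now-axes [ 124.1 -124.3  100.3] after-turn [ 123.3 -125.   100.4]
```

Emit:
jog_arm:
  motion:
    - [0,0,0,31,-31,0,80]
    - [0,0,0,31,-31,0,80]
    - [0,0,0,31,-31,0,80]
    - [0,0,0,31,-31,0,80]
    - [0,0,0,0,0,0,80]

```text
t: 21.42
eef_pos: [419.4, -114.3, 193.4]
tcp_rot: [3.142, 0.0, 2.947]
ft_force: [0.2, -0.2, -0.4]
opening: 0.842
grip_force: 0.0
```

```bash
python3 go.py 421.5 -114.5 34 169; python3 - <<'E'
from h import *
c=env.read_camera('wrist');save(c,'wrist1');W=cloud(c);P=W.reshape(-1,3)
from m import clusters
P=P[np.isfinite(P).all(1)&(P[:,2]>35)&(P[:,2]<75)&(P[:,0]>360)&(P[:,0]<490)&(P[:,1]<-60)&(P[:,1]>-165)]
print(len(P)); print(cv2.minAreaRect(P[:,:2].astype(np.float32)),P[:,2].max())
E
```

```text
pose [ 419.4 -114.3  193.4] [180.    0.  168.8] t 21.43 open 80.1 F [ 0.2 -0.2 -0.4]
turn [ 0.   0.  -0.2] shift now-axes [ -2.    0.2 100.4] after-turn [ -2.    0.2 100.4]
8552
((421.0784912109375, -113.85684204101562), (42.05008316040039, 78.86528778076172), 78.41239929199219) 51.75671269582665
```

View pics/wrist1.png

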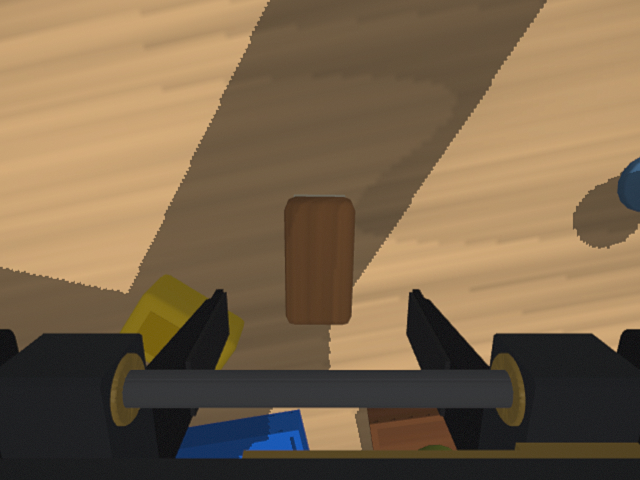

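The wrist picture shows the brush at about (320, 260), centred between the fingers. It measures (421, -114) at 78.4°, which matches the estimate, so I'll descend.

Emit:
jog_arm:
  motion:
    - [0,0,0,-2,0,35,80]
    - [0,0,0,0,0,40,80]
    - [0,0,0,0,0,18,80]
    - [0,0,0,0,0,7,70]
    - [0,0,0,0,0,0,30]
    - [0,0,0,0,0,0,30]
    - [0,0,0,0,0,0,30]
    - [0,0,0,0,0,0,30]
    - [0,0,0,0,0,0,30]
    - [0,0,0,0,0,0,30]

```text
t: 22.72
eef_pos: [423.2, -113.9, 93.3]
tcp_rot: [-3.141, 0.001, 2.95]
ft_force: [0.3, 0.2, 6.8]
opening: 0.437
grip_force: 29.9
```

Emit:
jog_arm:
  motion:
    - [0,0,0,0,0,0,30]
    - [0,0,0,0,0,-5,30]
    - [0,0,0,0,0,-10,30]
    - [0,0,0,0,0,-40,30]
    - [0,0,0,0,0,-50,30]
    - [0,0,0,0,0,0,30]

```text
t: 23.48
eef_pos: [423.7, -114.1, 200.9]
tcp_rot: [-3.14, 0.006, 2.95]
ft_force: [0.4, -0.6, -1.8]
opening: 0.444
grip_force: 29.9
```

```bash
python3 go.py 622 195 39 177
```

```text
pose [ 423.7 -114.1  200.9] [-179.9    0.4  169. ] t 23.48 open 42.2 F [ 0.4 -0.6 -1.8]
turn [-0.1  0.4 -8. ] shift now-axes [-135.1  341.4  103.3] after-turn [-181.9  319.   102.9]
```

Emit:
jog_arm:
  motion:
    - [0,0,-8,0,0,0,30]
    - [0,0,0,-10,18,0,30]
    - [0,0,0,-22,38,0,30]
    - [0,0,0,-22,38,0,30]
    - [0,0,0,-22,38,0,30]
    - [0,0,0,-22,38,0,30]
    - [0,0,0,-22,38,0,30]
    - [0,0,0,-22,38,0,30]
    - [0,0,0,-22,38,0,30]
    - [0,0,0,-18,35,0,30]

```text
t: 24.72
eef_pos: [621.7, 196.5, 196.5]
tcp_rot: [-3.141, -0.001, 3.089]
ft_force: [0.3, 0.0, -0.7]
opening: 0.442
grip_force: 29.9
```

```bash
python3 go.py 622 195 39.3 177; python3 - <<'E'
from h import *
c=env.read_camera('side');save(c,'side2')
E
```

```text
pose [621.7 196.5 196.5] [-1.80e+02 -1.00e-01  1.77e+02] t 24.73 open 42.0 F [ 0.3  0.  -0.7]
turn [-0.  -0.1  0. ] shift now-axes [-0.5 -1.5 98.2] after-turn [-0.3 -1.5 98.2]
```

View pics/side2.png

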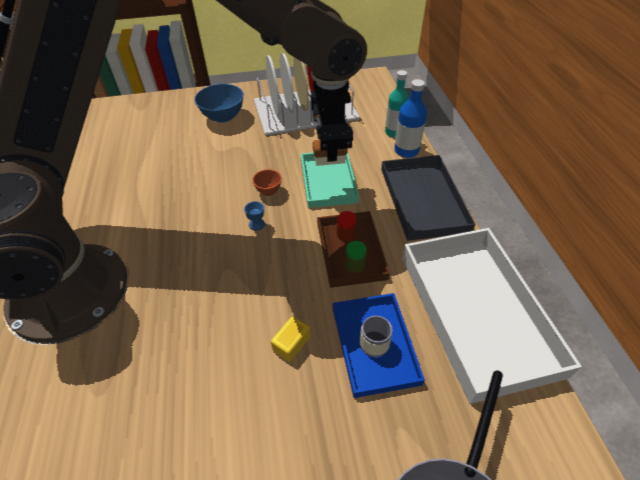

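The picture shows both jars upright in the spice tray at (347, 225) and (356, 252). The brush is held over the near part of the mint tray at (330, 150).

Emit:
jog_arm:
  motion:
    - [0,0,0,0,-1.5,35,30]
    - [0,0,0,0,0,40,30]
    - [0,0,0,0,0,15,30]
    - [0,0,0,0,0,4,30]
    - [0,0,0,0,0,2,30]
    - [0,0,0,0,0,1,30]
    - [0,0,0,0,0,0,30]

```text
t: 25.65
eef_pos: [621.6, 193.8, 101.5]
tcp_rot: [3.141, 0.001, 3.089]
ft_force: [0.9, 0.1, -0.8]
opening: 0.44
grip_force: 29.9
```

Emit:
jog_arm:
  motion:
    - [0,0,0,0,0,1.5,30]
    - [0,0,0,0,0,1.5,30]
    - [0,0,0,0,0,0,30]
    - [0,0,0,0,0,0,48]
    - [0,0,0,0,0,0,54]
    - [0,0,0,0,0,0,56]
    - [0,0,0,0,0,0,56]
    - [0,0,0,0,0,-10,56]
    - [0,0,0,0,0,-40,56]
    - [0,0,0,0,0,-50,80]

```text
t: 26.9
eef_pos: [621.0, 193.6, 198.8]
tcp_rot: [-3.141, -0.001, 3.089]
ft_force: [0.8, -0.0, -0.3]
opening: 0.645
grip_force: 0.0
```

Emit:
jog_arm:
  motion:
    - [0,0,10.2,0,0,0,80]
    - [0,0,10.2,0,0,0,80]
    - [0,0,10.2,0,0,0,80]
    - [0,0,10.2,0,0,0,80]
    - [0,0,10.2,0,0,0,80]
    - [0,0,10.2,0,0,0,80]
    - [0,0,10.2,0,0,0,80]
    - [0,0,10.2,0,0,0,80]
    - [0,0,10.2,0,0,0,80]
    - [0,0,10.2,0,0,0,80]

```text
t: 28.15
eef_pos: [621.3, 193.7, 198.5]
tcp_rot: [3.141, -0.0, 1.303]
ft_force: [0.9, -0.3, 0.4]
opening: 0.841
grip_force: 0.0
```

Emit:
jog_arm:
  motion:
    - [0,0,10.2,0,0,0,80]
    - [0,0,10.2,0,0,0,80]
    - [0,0,10.2,0,0,0,80]
    - [0,0,0,0,0,0,80]

```text
t: 28.65
eef_pos: [621.4, 193.7, 198.4]
tcp_rot: [3.141, -0.001, 0.776]
ft_force: [-0.7, 0.5, 0.1]
opening: 0.837
grip_force: 0.0
```

```bash
python3 go.py 459 -218 24 44
```

```text
pose [621.4 193.7 198.4] [180.   -0.   44.5] t 28.65 open 79.6 F [-0.7  0.5  0.1]
turn [ 0.  -0.   0.5] shift now-axes [-404.4  180.1  115.2] after-turn [-402.8  183.4  115.4]
```

Emit:
jog_arm:
  motion:
    - [0,0,0,-22,10,0,80]
    - [0,0,0,-45,20,0,80]
    - [0,0,0,-45,20,0,80]
    - [0,0,0,-45,20,0,80]
    - [0,0,0,-45,20,0,80]
    - [0,0,0,-45,20,0,80]
    - [0,0,0,-45,20,0,80]
    - [0,0,0,-45,20,0,80]
    - [0,0,0,-45,20,0,80]
    - [0,0,0,-23,10,0,80]

```text
t: 29.9
eef_pos: [457.1, -220.2, 198.2]
tcp_rot: [3.141, -0.0, 0.778]
ft_force: [-0.4, -0.0, -0.3]
opening: 0.836
grip_force: 0.0
```

Emit:
jog_arm:
  motion:
    - [0,0,0,0,0,0,80]

```text
t: 30.02
eef_pos: [457.5, -219.5, 198.1]
tcp_rot: [3.141, -0.0, 0.776]
ft_force: [0.1, 0.4, 1.1]
opening: 0.841
grip_force: 0.0
```

```bash
python3 go.py 459 -218 24 44; python3 - <<'E'
from h import *
c=env.read_camera('wrist');save(c,'wrist2');W=cloud(c);P=W.reshape(-1,3)
P=P[np.isfinite(P).all(1)&(P[:,2]>33)&(P[:,2]<60)&(P[:,0]>400)&(P[:,0]<520)&(P[:,1]<-160)&(P[:,1]>-275)]
print(len(P),cv2.minAreaRect(P[:,:2].astype(np.float32)),P[:,2].max())
E
```

```text
pose [ 457.5 -219.5  198.1] [180.   -0.   44.5] t 30.02 open 79.9 F [0.1 0.4 1.1]
turn [ 0.  -0.   0.5] shift now-axes [ 2.100e+00 -1.000e-01  1.151e+02] after-turn [  2.2  -0.  115.1]
7588 ((460.1459045410156, -218.186279296875), (69.13863372802734, 46.11844253540039), 44.19038772583008) 44.149537589569576
```

View pics/wrist2.png

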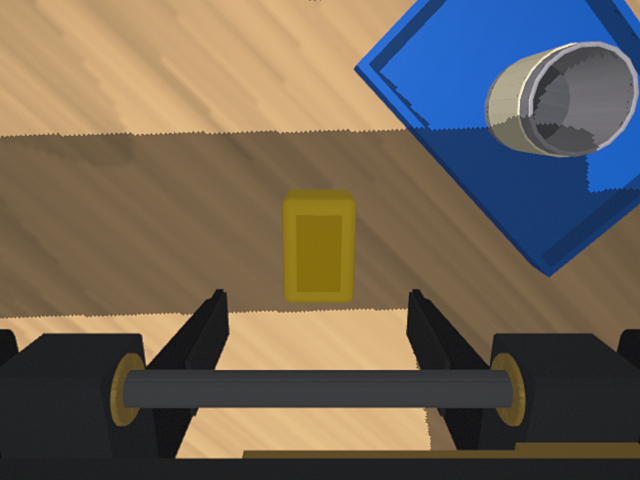

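The soap at (320, 245) is centred and square between the fingers, measuring (460, -218) at 44°. The blue tray is clear of the right finger, so I'll descend.

Emit:
jog_arm:
  motion:
    - [0,0,0,2.5,0,35,80]
    - [0,0,0,0,0,40,80]
    - [0,0,0,0,0,28,80]
    - [0,0,0,0,0,11,80]
    - [0,0,0,0,0,0,30]
    - [0,0,0,0,0,0,30]
    - [0,0,0,0,0,0,30]
    - [0,0,0,0,0,0,30]
    - [0,0,0,0,0,0,30]
    - [0,0,0,0,0,0,30]

```text
t: 31.32
eef_pos: [459.9, -216.7, 84.3]
tcp_rot: [3.14, -0.0, 0.775]
ft_force: [0.4, 0.6, 7.6]
opening: 0.481
grip_force: 30.0
```

Emit:
jog_arm:
  motion:
    - [0,0,0,0,0,0,30]
    - [0,0,0,0,0,-5,30]
    - [0,0,0,0,0,-10,30]
    - [0,0,0,0,0,-40,30]
    - [0,0,0,0,0,-50,30]
    - [0,0,0,0,0,-15,30]
    - [0,0,0,0,0,0,30]

```text
t: 32.2
eef_pos: [459.6, -216.5, 204.3]
tcp_rot: [3.14, -0.0, 0.775]
ft_force: [0.5, -0.6, -1.4]
opening: 0.484
grip_force: 30.0
```

```bash
python3 go.py 626 279 30 -3; python3 - <<'E'
from h import *
c=env.read_camera('side');W=cloud(c);P=W.reshape(-1,3);P=P[np.isfinite(P).all(1)&(P[:,0]>550)&(P[:,0]<700)&(P[:,1]>130)&(P[:,1]<340)]
for lo,hi in[(44,75),(17,27)]:
    q=P[(P[:,2]>lo)&(P[:,2]<hi)];print(len(q),cv2.minAreaRect(q[:,:2].astype(np.float32)),q[:,2].max())
E
```

```text
pose [ 459.6 -216.5  204.3] [179.9  -0.   44.4] t 32.2 open 46.0 F [ 0.5 -0.6 -1.4]
turn [ 0.1 -0.1 47.4] shift now-axes [ 465.5 -237.8  115.2] after-turn [ 140.2 -503.5  115.3]
304 ((626.684326171875, 190.365478515625), (45.242679595947266, 62.90324020385742), 85.28821563720703) 58.579816231797054
462 ((623.4706420898438, 234.3331298828125), (195.44398498535156, 129.89149475097656), 86.17591094970703) 26.9811299676486
```

Emit:
jog_arm:
  motion:
    - [0,0,9.5,0,0,0,30]
    - [0,0,9.5,0,0,0,30]
    - [0,0,9.5,0,0,0,30]
    - [0,0,9.5,0,0,0,30]
    - [0,0,9.5,0,0,0,30]
    - [0,0,0,6,-20,0,30]
    - [0,0,0,12,-42,0,30]
    - [0,0,0,12,-42,0,30]
    - [0,0,0,12,-42,0,30]
    - [0,0,0,12,-42,0,30]

```text
t: 33.5
eef_pos: [523.6, -30.3, 201.8]
tcp_rot: [-3.141, 0.003, -0.054]
ft_force: [0.2, -1.6, -1.8]
opening: 0.482
grip_force: 30.0
```

Emit:
jog_arm:
  motion:
    - [0,0,0,12,-42,0,30]
    - [0,0,0,12,-42,0,30]
    - [0,0,0,12,-42,0,30]
    - [0,0,0,12,-42,0,30]
    - [0,0,0,12,-42,0,30]
    - [0,0,0,12,-42,0,30]
    - [0,0,0,10,-40,0,30]
    - [0,0,0,4,-20,0,30]
    - [0,0,0,0,0,0,30]

```text
t: 34.62
eef_pos: [626.1, 275.8, 201.9]
tcp_rot: [3.141, 0.002, -0.053]
ft_force: [0.7, -0.4, -1.4]
opening: 0.484
grip_force: 30.0
```

```bash
python3 go.py 627 280 30.3 -3.5
```

```text
pose [626.1 275.8 201.9] [ 1.799e+02  1.000e-01 -3.000e+00] t 34.62 open 46.0 F [ 0.7 -0.4 -1.4]
turn [0.1 0.1 0.5] shift now-axes [  0.9  -4.3 112.6] after-turn [  0.6  -4.2 112.6]
```

Emit:
jog_arm:
  motion:
    - [0,0,0,1,-4,35,30]
    - [0,0,0,0,0,40,30]
    - [0,0,0,0,0,25,30]
    - [0,0,0,0,0,7,30]
    - [0,0,0,0,0,2,30]
    - [0,0,0,0,0,0,30]
    - [0,0,0,0,0,0,30]

```text
t: 35.5
eef_pos: [628.1, 279.2, 95.8]
tcp_rot: [-3.141, -0.001, -0.054]
ft_force: [-0.3, -0.8, -1.1]
opening: 0.484
grip_force: 30.0
```

Emit:
jog_arm:
  motion:
    - [0,0,0,0,0,3,30]
    - [0,0,0,0,0,2,30]
    - [0,0,0,0,0,1,30]
    - [0,0,0,0,0,0,30]
    - [0,0,0,0,0,0,30]

```text
t: 36.12
eef_pos: [627.7, 279.2, 89.4]
tcp_rot: [-3.142, -0.0, -0.054]
ft_force: [-2.1, -1.2, 6.1]
opening: 0.481
grip_force: 30.0
```

Emit:
jog_arm:
  motion:
    - [0,0,0,0,0,0,52]
    - [0,0,0,0,0,0,56]
    - [0,0,0,0,0,0,58]
    - [0,0,0,0,0,0,58]
    - [0,0,0,0,0,-10,58]
    - [0,0,0,0,0,-40,58]
    - [0,0,0,0,0,-60,58]
    - [0,0,0,0,0,-60,58]
    - [0,0,0,-55,0,-30,58]
    - [0,0,0,-55,0,0,58]

```text
t: 37.38
eef_pos: [517.2, 285.1, 291.7]
tcp_rot: [-3.139, -0.005, -0.055]
ft_force: [1.2, 0.2, -0.4]
opening: 0.613
grip_force: 0.0
```

Emit:
jog_arm:
  motion:
    - [0,0,0,-20,-50,0,58]
    - [0,0,0,0,-50,0,58]
    - [0,0,0,0,-50,0,58]
    - [0,0,0,0,-50,0,58]
    - [0,0,0,0,0,0,58]
    - [0,0,0,0,0,0,58]

```text
t: 38.12
eef_pos: [508.7, 485.5, 288.9]
tcp_rot: [3.141, 0.0, -0.054]
ft_force: [0.4, -0.8, -0.9]
opening: 0.61
grip_force: 0.0
```

```bash
python3 - <<'E'
from h import *
c=env.read_camera('side');save(c,'side3');Ws=cloud(c)
c2=env.read_camera('scene');save(c2,'scene3');
for n,c in [('side',c),('scene',c2)]:
    P=cloud(c).reshape(-1,3);P=P[np.isfinite(P).all(1)]
    for nm,x,y in [('red',627,35),('green',627,-55),('brush',622,194),('soap',627,280),('tin',618,-251),('egg',421,113),('ramekin',462,225)]:
        q=P[(abs(P[:,0]-x)<50)&(abs(P[:,1]-y)<44)&(P[:,2]>30)&(P[:,2]<80)]
        if len(q)<10: print(n,nm,len(q));continue
        q=q[q[:,2]>np.percentile(q[:,2],98)-6];r=cv2.minAreaRect(q[:,:2].astype(np.float32));print(n,nm,np.round(r[0]),np.round(r[1]),round(r[2]),'ztop',np.percentile(q[:,2],[5,95]).round(1))
E
```

```text
side red [625.  33.] [42. 41.] 82 ztop [63.  67.6]
side green [624. -59.] [42. 41.] 76 ztop [62.7 67.1]
side brush [618. 191.] [42. 78.] 86 ztop [52.5 57.6]
side soap [624. 276.] [48. 69.] 87 ztop [44.7 49.5]
side tin [ 615. -254.] [54. 55.] 78 ztop [61.6 67.1]
side egg [420. 112.] [47. 48.] 41 ztop [54.8 60.4]
side ramekin [461. 224.] [75. 72.] 86 ztop [41.8 47.3]
scene red [628.  37.] [43. 42.] 82 ztop [61.2 65.6]
scene green [627. -55.] [42. 41.] 38 ztop [61.2 65.9]
scene brush [622. 196.] [42. 81.] 85 ztop [50.9 55.7]
scene soap [628. 281.] [46. 70.] 86 ztop [43.8 48.3]
scene tin [ 619. -250.] [58. 57.] 9 ztop [59.2 65.1]
scene egg [423. 116.] [46. 47.] 57 ztop [52.9 58.5]
scene ramekin [464. 228.] [76. 75.] 47 ztop [40.2 45.7]
```

View pics/side3.png

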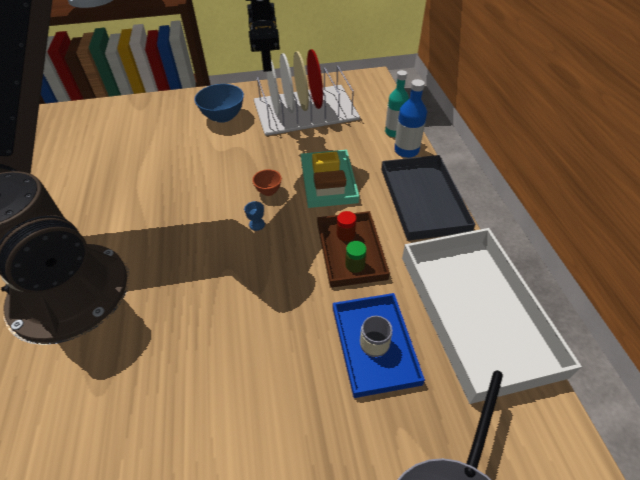

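View pics/scene3.png

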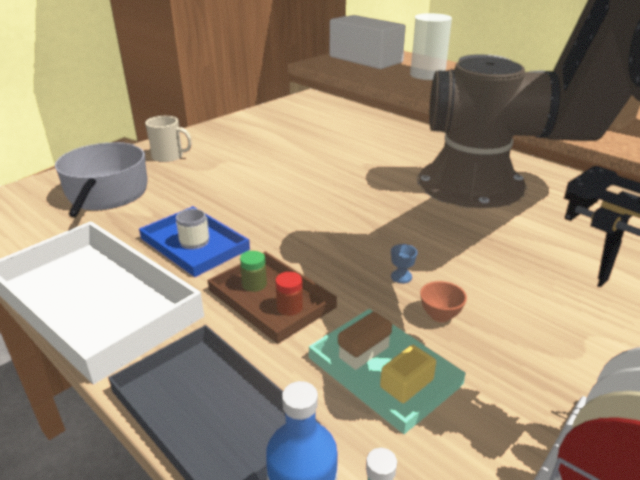

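Both final pictures show everything flat in its tray: jars at (253, 270) and (289, 292), brush (365, 338), soap (409, 372) and tin (192, 228) in the scene view. The egg cup and bowl haven't moved, and the gripper is clear.

```bash
python3 -c "
from cell import env
print(env.job_done())"
```

```text
the job is handed in; nothing more can be done
None
```

I handed the job in at about 38 s: in the final pictures both jars, the brush, the soap and the tin sit flat and right way up in their trays, and the egg cup and bowl have not moved (no verdict was returned).

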